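# Shut off and bleed the bench air unit before filter service

## Task

The filter on the bench's compressed-air unit is going to be opened for cleaning, so make the unit safe: first close the supply valve fully (the long lever next to the riser pipe), and only then open the bleed valve fully (the small wing handle at the other end of the pipe run, beside the ribbed silencer) to vent the line. Leave the outlet valve on the front of the manifold closed, and do not disturb the parts lying on the bench.

Things in the scene. Friction and masses are not known exactly. Their poses are not given: they have to be found in the camera images.
- air_unit: Fixed compressed-air unit; origin on the bench under the middle of its pipe run, which lies along its y axis, axis 125 mm up. From -y to +y: riser pipe out of the bench (y -195 mm), supply valve with long lever (-110), filter-regulator with clear bowl (-30), manifold block (5 to 113), bleed valve with wing (138), ribbed silencer (168 to 201). Its -x side looks to the robot, within 0.4 rad
- regulator_knob_top (a point): top centre of the round black ribbed knob of the filter-regulator, 41 mm wide, 203 mm above the bench: the tallest part of the unit (pipe, valve bodies and manifold reach 144 mm at most, stems aside). Fixed; a pressure gauge sticks out 54 mm to -x below it, up to 146 mm high
- supply_valve (a joint): angle of the supply lever about its upright stem: 0 = closed (lever square across the run, pointing to the unit's -x), 1.571 = open (in line with the run, pointing to the unit's -y, over the riser). Closes clockwise seen from above. Hard stops at both ends; starts between 1.2 and 1.57; stays where it is left; turning takes 0.4 N m (6 N at the grip)
- supply_stem (a point): point on the supply valve's upright turning axis at the height of the lever's grip, 182 mm above the bench; fixed to the air unit, with its axes
- supply_lever_grip (a point): middle of the black sleeve of the long steel supply lever, 70 mm out from the stem axis, 182 mm above the bench. Sleeve 66 mm long, 18 mm wide, 9 mm high, with free space below it down to 144 mm or lower. Turns with the lever: its -x axis points out along the lever, y is across it
- bleed_valve (a joint): angle of the bleed valve's wing about its upright stem: 0 = closed (wing across the run), 1.571 = open (wing in line with the run). Opens anticlockwise seen from above. Hard stops at both ends; starts within 0.1 rad of closed; stays where it is left; turning takes 0.1 N m
- bleed_stem (a point): point on the bleed valve's upright turning axis at mid-height of its wing, 164 mm above the bench; fixed to the air unit, with its axes
- bleed_wing (a point): centre of the bleed valve's wing handle, on its turning axis, 164 mm above the bench: a plain steel bar 56 mm long, 9 mm wide (12 mm at its rounded ends), 18 mm high, on a hub 17 mm wide; the valve body below it reaches 137 mm. Turns with the wing: its x axis runs along the wing
- outlet_valve (a joint): angle of the outlet valve's wing (same wing as the bleed valve's, but on the outlet branch at the front of the manifold): 0 = closed, 1.571 = open. Starts closed (within 0.05 rad) and must be left so
- outlet_wing (a point): centre of the outlet valve's wing on its upright turning axis, 164 mm above the bench, 39 mm to the unit's -x of the run and 93 mm towards -y from the bleed wing; same size as the bleed wing; bystander
- illuminator_tube_mid (a point): bystander: brass illuminator tube standing on end, 46 mm wide and 86 mm tall, loose on the bench; this point is its centre, half-way up
- condenser_mid (a point): bystander: chromed condenser, 50 mm wide and 52 mm tall, standing, loose on the bench; this point is its centre, half-way up
- objective_mid (a point): bystander: small steel microscope objective, 25 mm wide and 46 mm tall, standing, loose on the bench; this point is its centre, half-way up
- stage_knob_mid (a point): bystander: black ribbed stage knob, 40 mm wide and 24 mm tall, loose on the bench; this point is its centre, half-way up
- glass_filter_center (a point): bystander: green glass filter disc, 45 mm wide and 5 mm thick, lying loose on the bench; its centre
- spanner_grip (a point): bystander: steel spanner 150 mm long lying loose on the bench in front of the air unit; this point is on its handle

How it is judged:
On the way, in this order (a step that is already met when the one before it is completed fails the run):
1. the supply valve is fully closed while the bleed valve is still closed (value of joint supply_valve below 0.15 rad and value of joint bleed_valve below 0.3 rad), for 0.2 s.
2. the bleed valve is fully open with the supply valve still closed (value of joint bleed_valve above 1.42 rad and value of joint supply_valve below 0.15 rad), for 0.2 s.
At the end, for the whole second after the job is handed in: The supply lever is within 0.15 rad of its closed stop, the bleed wing within 0.15 rad of its open stop, the outlet valve still closed (within 0.2 rad), and every loose part on the bench within 30 mm of where it started (all of step 2 and value of joint outlet_valve below 0.2 rad and distance of each of illuminator_tube_mid, condenser_mid, objective_mid, stage_knob_mid, glass_filter_center, spanner_grip from where it was at the start of the episode below 0.03 m); the robot touches nothing.
It fails at once if the bleed valve is opened (over 0.4 rad) while the supply valve is not closed (over 0.3 rad) (value of joint bleed_valve above 0.4 rad and value of joint supply_valve above 0.3 rad).
It fails at once if the outlet valve is opened (over 0.4 rad) (value of joint outlet_valve above 0.4 rad).
It also fails if it takes over 51 s, if anything falls off the work surface, if the arm or the gripper's body presses on something with over 40 N, if the wrist force passes 120 N, or if a joint passes its speed limit or range.

## Robot

A 6-joint arm with a two-finger parallel gripper is mounted at the origin on the work surface. World frame = base frame: x ahead of the robot, y to its left, z up, the work surface at z = 0. Lengths are in m, angles in rad, forces in N, time in s.
With the tool pointing down it reaches from about 0.35 to 0.85 m from the base axis. Payload 8.1 kg.
Tool frame: the origin (TCP) lies between the finger pads; the fingertips stand tips_ahead ahead of it and the grasp point (between the pads) lies 8 mm behind it (tips_ahead is the distance from the TCP to the fingertips, in m); z points along the fingers, x is the direction in which the jaws open and shut, and the axes are right-handed (so a half turn about z gives the same grasp; the last joint's range is limited). The gripper opens to 93 mm and grips with 3 to 60 N. Pads are 15 mm wide; open, the fingers measure 128 mm over their backs; the gripper's body (75 mm by 188 mm) begins 65 mm behind the grasp point.
Start: joints at [1.19, 0.13, 1.488, -0, 1.523, -0.085], TCP at [0.175, 0.574, 0.23] pointing down, gripper open.
Joint ranges: [-2.96, 2.96], [-0.89, 2.26], [0.02, 2.5], [-1.34, 4.48], [0, 2.73], [-2.66, 2.66]. Speed limits (rad/s): [2.39, 2.39, 2.79, 3.14, 3.14, 3.14].

## Interface

Orientations are given as a rotation vector (axis times angle).
In Python, from plant import * gives the robot as it stands.
- The arm moves only by the tool play_rows, never from a script. Its argument "increments" is a list that holds one entry, the list of rows, each a list of 4 numbers: the shift along the tool's x, y, z in cm, then the turn about the tool's z in rad. A call has 1 to 5 rows; each row is the pose to reach, as a shift and turn from the pose measured when the call began, along the tool's axes at that moment; what a row does not reach only later rows make up. A row lasts 1/10 s, in which the tool goes at most 50 mm and 8.59 degrees, less where a joint would pass 70% of its speed; a pose out of reach is approached as far as the arm can. A call with a gripper value outside its range is refused whole. "jaw" is the finger opening in cm, from 0 to 9.3, set as the call begins (left out, the last holds). The fingers move at their own pace and stop on an object; "squeeze" is the grip in N (left out, the last holds). Time passes only in rows, so rows that repeat a pose let the fingers close. It gives the time, the measured TCP pose, the force and the opening at its end, in the units of the state.
- read_state(): the state, without advancing time (a new reading comes with each control period).
- read_camera(name): name is "scene" or "top"; returns (picture, depth): 420x560x3 uint8, blue, green, red; 420x560 float32, m along the optical axis (not along the pixel's ray), 0 where there is no reading.
- camera_params(name): a dict with "K" (3x3 intrinsics, pixels), "eye" and "orientation" of the camera in the world. Camera axes: x right, y up, looking along -z (the intrinsics and any distortion apply to the point x, -y, -z); pixel columns grow to the right and rows downward; lengths in m; the calibration is good to about 2 mm. A picture is of the moment at which its call begins. camera_params takes no time and is no camera call.
- close_job(): hands the job in, once; it reports no verdict.
The state is a dict: "t": time; "q": joint angles; "dq": joint speeds; "joint_torque": joint torques, N m; "tool_pos": TCP position; "orientation": TCP orientation; "force": force on the tool from outside, world axes, zero at the start; "wrist_torque": the same for the moment, N m; "opening": finger opening in m.
Only numpy, scipy, OpenCV 4.12 (cv2) and the standard library are available. Lean on these libraries where they do the work, as an engineer would, in place of code of your own. Each camera call takes 0.05 s, during which the arm holds its last target.

## Working session

There is one attempt and no reset: what is moved stays moved. The work goes in short steps, Python scripts to look and compute and a tool call to move; the robot and the scene stay as the last step left them, time stands still between calls to the robot, and variables do not carry over. Pictures are saved under pics/ and viewed, and the job is handed in when it is done.

Besides the shell and the picture viewer there is one more tool, called after "Request:" by a JSON object that holds its "method" and its "body". play_rows: Moves the arm, as the interface text tells. Its arguments: {"type":"object","properties":{"increments":{"type":"array"},"jaw":{"type":"number"},"squeeze":{"type":"number"}},"required":["increments"]}

```bash
ls; mkdir -p pics
python3 - <<'E'
from plant import *
import cv2,numpy as np
s=read_state();print(s)
for n in("scene","top"):
    p,d=read_camera(n);cv2.imwrite(f"pics/{n}0.png",p);np.save(f"{n}0.npy",d);print(n,camera_params(n))
E
```

```text
pics
{'t': 0.0, 'q': array([ 1.18957526e+00,  1.31187891e-01,  1.48927892e+00, -1.20786657e-06,
        1.52301844e+00, -8.53988822e-02]), 'dq': array([-6.46427724e-04, -1.75089798e-03, -2.32851106e-04, -3.62070206e-04,
       -8.47702437e-05, -9.98364197e-04]), 'joint_torque': array([-5.71823803e-04, -5.59841931e+01, -4.91760314e+01,  7.68352021e-02,
        3.51011159e-02, -1.15169587e-04]), 'tool_pos': array([0.17468467, 0.57342133, 0.22857168]), 'orientation': array([ 2.52376545,  1.86921475, -0.00252941]), 'force': array([0.35004914, 0.10261345, 0.01720664]), 'wrist_torque': array([-0.02166998, -0.04250284, -0.03272127]), 'opening': 0.09283422643088439}
scene {'K': array([[394.9221675 ,   0.        , 275.01353501],
       [  0.        , 394.9221675 , 204.40606415],
       [  0.        ,   0.        ,   1.        ]]), 'eye': array([ 1.2282158 , -0.07193053,  0.76452686]), 'orientation': array([0.68642064, 0.62642104, 1.4217011 ])}
top {'K': array([[401.81447631,   0.        , 277.33740327],
       [  0.        , 401.81447631, 206.85679568],
       [  0.        ,   0.        ,   1.        ]]), 'eye': array([ 0.3837992 , -0.01058474,  1.17376511]), 'orientation': array([ 0.11460094, -0.12945197, -1.55369354])}
```

View pics/scene0.png

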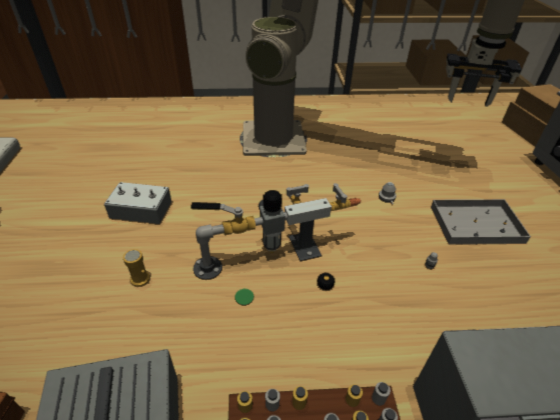

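View pics/top0.png

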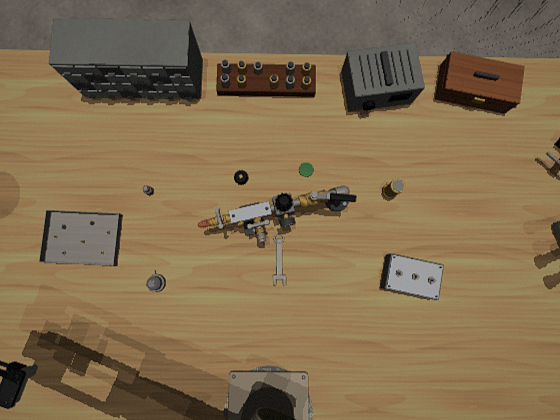

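The scene picture shows the unit from behind: riser (207,265), lever sleeve (205,206), bleed wing (340,193). The top picture shows the lever sleeve at (342,198), knob at (284,201), silencer at (205,223), and spanner at (280,260).

```bash
cat > h.py <<'E'
import numpy as np,cv2
from scipy.spatial.transform import Rotation as R
from plant import *
def ray(n,uv):
    c=camera_params(n);K=np.array(c["K"]);M=R.from_rotvec(c["orientation"]).as_matrix()
    d=np.array([(uv[0]-K[0,2])/K[0,0],-(uv[1]-K[1,2])/K[1,1],-1.]);return np.array(c["eye"]),M@d
def onz(n,uv,z):
    e,d=ray(n,uv);return e+d*(z-e[2])/d[2]
def ond(n,uv,dep):
    e,d=ray(n,uv);return e+d*dep
def proj(n,P):
    c=camera_params(n);K=np.array(c["K"]);M=R.from_rotvec(c["orientation"]).as_matrix()
    p=M.T@(np.array(P)-c["eye"]);return K[0,0]*p[0]/-p[2]+K[0,2],K[1,1]*-p[1]/-p[2]+K[1,2]
def crop(n,p,x0,y0,x1,y1,f,name):
    cv2.imwrite(name,cv2.resize(p[y0:y1,x0:x1],None,fx=f,fy=f,interpolation=cv2.INTER_CUBIC))
E
python3 - <<'E'
from h import *
t=cv2.imread("pics/top0.png");s=cv2.imread("pics/scene0.png")
crop("top",t,190,165,370,290,4.4,"pics/tc.png")
crop("scene",s,180,170,370,300,4.2,"pics/sc.png")
dt=np.load("top0.npy")
for n,d in(("top",dt),("scene",np.load("scene0.npy"))):
    e,_=ray(n,(0,0))
    if n=="top":
        for uv in[(284,201),(342,198),(350,198),(250,211),(205,223),(218,216),(262,238),(300,320-60)]:print(uv,ond(n,uv,d[uv[1],uv[0]]).round(3))
E
```

```text
(284, 201) [ 0.551 -0.035  0.204]
(342, 198) [ 0.563 -0.18   0.188]
(350, 198) [ 0.564 -0.2    0.187]
(250, 211) [0.534 0.051 0.144]
(205, 223) [0.502 0.168 0.136]
(218, 216) [0.515 0.129 0.175]
(262, 238) [0.465 0.019 0.134]
(300, 260) [ 0.413 -0.089 -0.005]
```

View pics/tc.png

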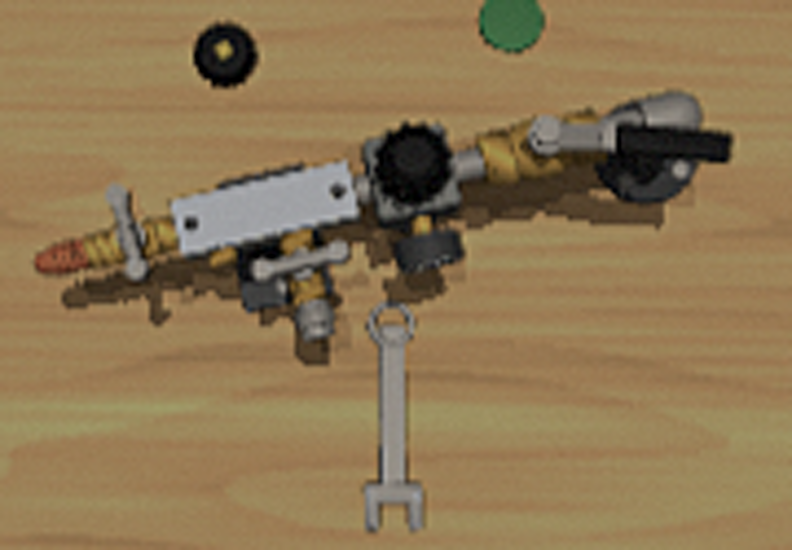

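View pics/sc.png

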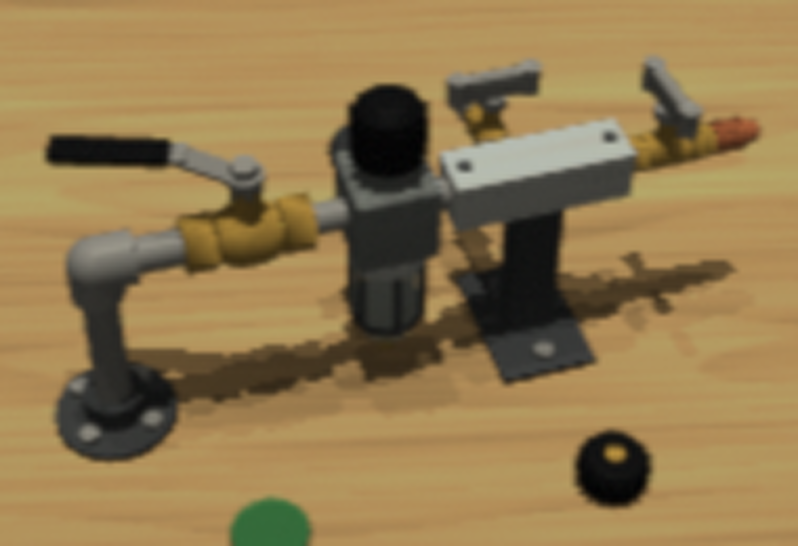

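Run:
```python
from h import *
f=lambda u,v,z:onz("top",(190+u/4.4-.4,165+v/4.4-.4),z)
w1,w2=f(117,193,.173),f(136,270,.173);st=f(545,133,.188);kn=f(413,160,.203);g1=f(617,138,.187);g2=f(732,148,.187)
o1,o2=f(262,269,.173),f(341,250,.173)
bl=(w1+w2)/2
print("bleed",bl,np.linalg.norm(w1-w2)," stem",st,"knob",kn,"grip",(g1+g2)/2,np.linalg.norm(g1-g2),"outl",(o1+o2)/2)
ax=bl-st;print("len",np.hypot(*ax[:2]),"expected .248; yaw",np.arctan2(-ax[0],ax[1]))
a=(w1-w2);print("wing dir",np.arctan2(a[1],a[0]))
g=(g1+g2)/2-st;print("lever r",np.hypot(*g[:2]),"dir",np.arctan2(g[1],g[0]))
# scene ckeck
h=lambda u,v,z:onz("scene",(180+u/4.2-.4,170+v/4.2-.4),z)
print("scene stem",h(245,168,.190),"grip",h(108,149,.186),"knob",h(389,100,.203),"bleed",(h(655,68,.170)+h(690,112,.173))/2)
# silencer/stem angles
yaw=np.arctan2(-ax[0],ax[1]);Rz=R.from_euler('z',yaw).as_matrix()
o=st-Rz@[0,-.11,.188]
for n,p in dict(knob=[0,-.03,.203],bleed=[0,.138,.164],out=[-.039,.045,.164]).items():print(n,o+Rz@p)
s=read_state();print(R.from_rotvec(s['orientation']).as_matrix().round(3))
# spanner
f0=lambda u,v:f(u,v,.005);print("spanner",f0(390,322),f0(395,510))
```

```text
bleed [0.5125898  0.12849753 0.173     ] 0.04576901047912412  stem [ 0.57030344 -0.10877455  0.188     ] knob [ 0.55107237 -0.03364642  0.203     ] grip [ 0.5658054  -0.18250522  0.187     ] 0.0655508869669918 outl [0.49788053 0.0284654  0.173     ]
len 0.24419030940704262 expected .248; yaw 0.23860457478306496
wing dir 0.2739558136386191
lever r 0.07386774291547506 dir -1.6317272046012954
scene stem [ 0.59404462 -0.10709648  0.19      ] grip [ 0.57198556 -0.17903505  0.186     ] knob [ 0.55800154 -0.03125669  0.203     ] bleed [0.51739277 0.13098381 0.1715    ]
knob [ 0.55139569 -0.03104105  0.203     ]
bleed [0.5116894  0.13219929 0.164     ]
out [0.49577458 0.03261657 0.164     ]
[[ 0.291  0.957 -0.001]
 [ 0.957 -0.291 -0.002]
 [-0.002 -0.    -1.   ]]
spanner [ 0.47629295 -0.0242796   0.005     ] [ 0.35402956 -0.0290612   0.005     ]
```

Run:
```python
from h import *
f=lambda u,v:("top",(190+u/4.4-.4,165+v/4.4-.4))
h=lambda u,v:("scene",(180+u/4.2-.4,170+v/4.2-.4))
def tri(a,b):
    e1,d1=ray(*a);e2,d2=ray(*b);M=np.c_[d1,-d2];x=np.linalg.lstsq(M,e2-e1,rcond=None)[0];p,q=e1+d1*x[0],e2+d2*x[1];return (p+q)/2,np.linalg.norm(p-q)
st,e1=tri(f(545,133),h(244,168));g,e2=tri(f(673,143),h(108,149));b,e3=tri(f(126.5,231),h(672,90));k,e4=tri(f(413,160),h(389,100))
print(st,e1,g,e2,b,e3,k,e4)
for s_ in(st,):
    ax=b-s_;print(np.hypot(*ax[:2]),"yaw",np.arctan2(-ax[0],ax[1]));v=g-s_;print(np.hypot(*v[:2]),np.arctan2(v[1],v[0]))
```

```text
[ 0.57344307 -0.10959027  0.17145438] 0.0016572239820774799 [ 0.566735   -0.18122288  0.18159327] 0.002698383616079378 [0.51367425 0.13055887 0.16806825] 0.0027781810454051113 [ 0.55201689 -0.03233118  0.19808697] 0.0028704086691018023
0.24747508841801671 yaw 0.24392623546136363
0.07194601206886751 -1.6641695045241738
```

```bash
cat >> h.py <<'E'
def inc(*targets):
    """targets: (X,Y,Z,tool-x angle) -> row numbers"""
    s=read_state();M=R.from_rotvec(s['orientation']).as_matrix();a=np.arctan2(M[1,0],M[0,0])
    print("t",round(s['t'],2),"pos",s['tool_pos'].round(4),"a",round(a,3),"tilt",M[:,2].round(3),"q",s['q'].round(2),"F",s['force'].round(1),"open",round(s['opening'],4))
    for T in targets:
        d=M.T@(np.array(T[:3])-s['tool_pos'])*100
        t=(a-T[3]+np.pi)%(2*np.pi)-np.pi
        print(d.round(2),round(t,3))
E
python3 - <<'E'
from h import *
import plant
print(getattr(plant,'tips_ahead',None),[k for k in dir(plant) if k[0]!='_'])
A=np.array([.1747,.5734,.27,1.276]);B=np.array([.5667,-.1812,.27,-.094])
inc(*[A+(B-A)*i/18 for i in range(1,6)])
E
```

```text
0.011 ['IKError', 'camera_params', 'close_job', 'read_camera', 'read_state', 'tips_ahead']
t 0.1 pos [0.1747 0.5735 0.2287] a 1.275 tilt [-0.001 -0.002 -1.   ] q [ 1.19  0.13  1.49  0.    1.52 -0.09] F [-0.1  0.9  0.4] open 0.0928
[-3.39  3.31 -4.13] 0.075
[-6.76  6.61 -4.12] 0.151
[-10.14   9.92  -4.12] 0.227
[-13.51  13.22  -4.11] 0.303
[-16.89  16.53  -4.11] 0.38
```

Request:
{"method": "play_rows", "body": {"increments": [[[-2,2,-3,0.08],[-5.5,5.5,-4,0.15],[-9,9,-4,0.23],[-12.5,12.5,-4,0.3],[-16,16,-4,0.38]]], "jaw": 5}}

```text
t: 0.6
tool_pos: [0.2814, 0.3721, 0.2686]
orientation: [2.833, 1.356, -0.002]
force: [-0.0, -0.6, -0.0]
opening: 0.0575
```

Run:
```python
from h import *
B=np.array([.5667,-.1812,.27,-.094]);s=read_state();A=np.r_[s['tool_pos'],.9]
inc(*[A+(B-A)*i/14 for i in(5,14)])
```

```text
t 0.6 pos [0.2814 0.3721 0.2686] a 0.893 tilt [-0.001 -0.002 -1.   ] q [ 0.81 -0.25  1.78 -0.    1.61 -0.08] F [-0.  -0.6 -0. ] open 0.0575
[-9.000e+00  2.033e+01 -2.000e-02] 0.348
[-25.19  56.92  -0.06] 0.987
```

Request:
{"method": "play_rows", "body": {"increments": [[[-1.8,4,0,0.07],[-3.6,8,0,0.14],[-5.4,12,0,0.21],[-7.2,16,0,0.28],[-9,20,0,0.35]]]}}

```text
t: 1.1
tool_pos: [0.381, 0.1748, 0.2687]
orientation: [3.026, 0.838, -0.002]
force: [1.2, 0.9, -0.7]
opening: 0.0504
```

Run:
```python
from h import *
B=np.array([.5667,-.1812,.27,-.094]);s=read_state();A=np.r_[s['tool_pos'],.54]
inc(*[A+(B-A)*i/9 for i in(5,9)])
```

```text
t 1.1 pos [0.381  0.1748 0.2687] a 0.54 tilt [-0.001 -0.002 -1.   ] q [ 0.31 -0.39  1.89 -0.    1.64 -0.23] F [ 1.2  0.9 -0.7] open 0.0504
[-1.32 22.27 -0.04] 0.352
[-2.37 40.08 -0.08] 0.634
```

Request:
{"method": "play_rows", "body": {"increments": [[[-0.3,4.5,0,0.07],[-0.5,9,0,0.14],[-0.8,13.5,0,0.21],[-1,18,0,0.28],[-1.3,22.5,0,0.35]]]}}

```text
t: 1.6
tool_pos: [0.4859, -0.0268, 0.2687]
orientation: [3.126, 0.293, -0.002]
force: [0.7, 1.0, 0.8]
opening: 0.05
```

Run:
```python
from h import *
inc((.5667,-.1812,.27,-.094))
```

```text
t 1.6 pos [ 0.4859 -0.0268  0.2687] a 0.187 tilt [-0.001 -0.002 -1.   ] q [-0.16 -0.19  1.73 -0.    1.6  -0.35] F [0.7 1.  0.8] open 0.05
[ 5.07 16.68 -0.12] 0.281
```

Request:
{"method": "play_rows", "body": {"increments": [[[1.3,4.2,0,0.07],[2.6,8.4,0,0.14],[3.9,12.6,0,0.21],[5.1,16.7,0,0.28],[5.1,16.7,0,0.28]]]}}

```text
t: 2.1
tool_pos: [0.5673, -0.1857, 0.2665]
orientation: [3.136, -0.156, -0.006]
force: [-1.8, 0.7, -0.2]
opening: 0.0501
```

Run:
```python
from h import *
inc((.5667,-.1812,.27,-.094),(.5667,-.1812,.182,-.094))
p,d=read_camera("scene");crop("scene",p,120,120,320,270,4,"pics/s1.png")
```

```text
t 2.1 pos [ 0.5673 -0.1857  0.2665] a -0.1 tilt [-0.004 -0.002 -1.   ] q [-0.4   0.11  1.44 -0.    1.59 -0.3 ] F [-1.8  0.7 -0.2] open 0.0501
[-0.11 -0.44 -0.35] -0.006
[-0.08 -0.46  8.45] -0.006
```

View pics/s1.png

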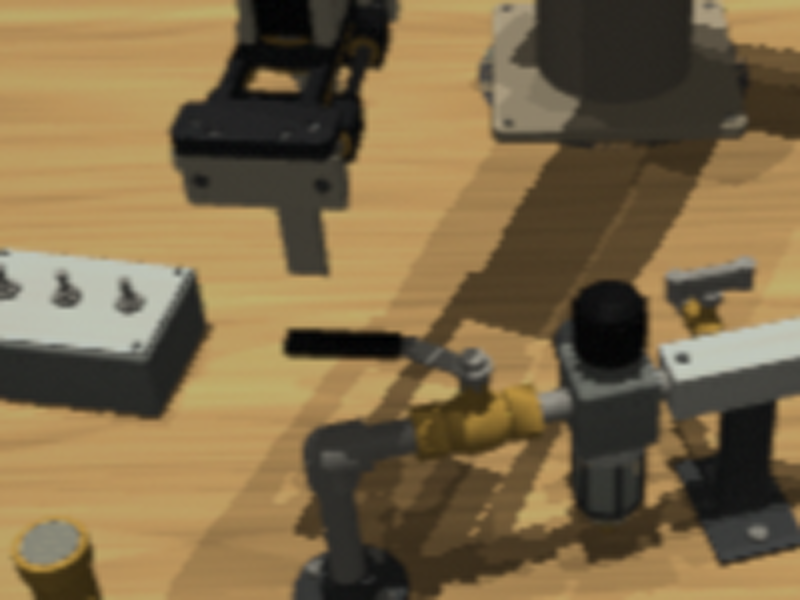

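The gripper hovers above the sleeve (image 300,270 above the sleeve at 345,342). I'm descending with the jaws straddling it.

Request:
{"method": "play_rows", "body": {"increments": [[[-0.1,-0.4,2,0],[-0.1,-0.4,4.5,0],[-0.1,-0.4,7,0],[-0.1,-0.4,9,0],[-0.1,-0.4,9,0]]]}}

```text
t: 2.65
tool_pos: [0.5634, -0.1774, 0.1732]
orientation: [-3.136, 0.149, 0.015]
force: [-0.9, -0.1, -0.5]
opening: 0.0497
```

Run:
```python
from h import *
inc((.5667,-.1812,.176,-.094))
p,d=read_camera("scene");crop("scene",p,120,120,320,270,4,"pics/s2.png")
p,d=read_camera("top");crop("top",p,230,130,430,280,4,"pics/t2.png")
```

```text
t 2.65 pos [ 0.5634 -0.1774  0.1732] a -0.095 tilt [-0.01   0.002 -1.   ] q [-0.39  0.15  1.57 -0.    1.43 -0.3 ] F [-0.9 -0.1 -0.5] open 0.0497
[ 0.36  0.35 -0.28] -0.001
```

View pics/s2.png

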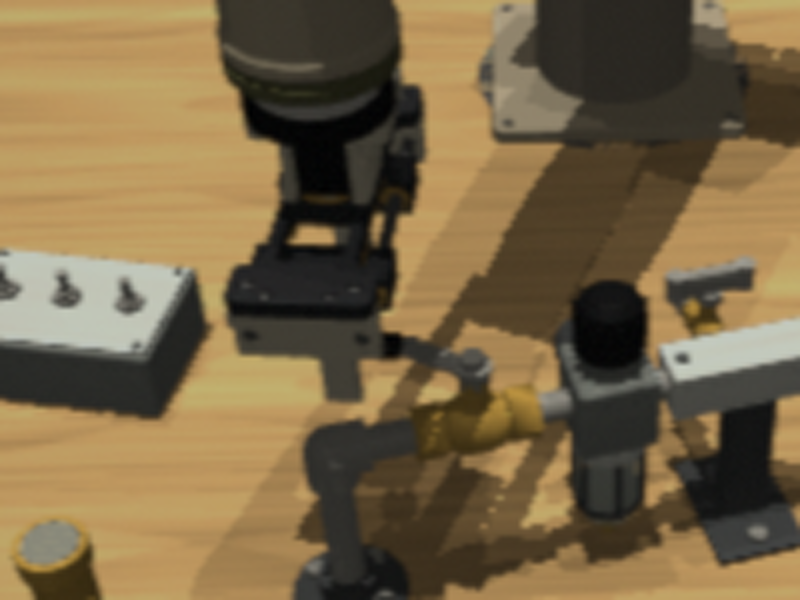

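The front finger hangs past the sleeve at (345,390), and the sleeve is between the jaws. Next I center, narrow the jaws and follow the arc.

Request:
{"method": "play_rows", "body": {"increments": [[[0.3,0.3,-0.2,0],[0.3,0.3,-0.2,0],[0.3,0.3,-0.2,0],[0.3,0.3,-0.2,0]]], "jaw": 2.6, "squeeze": 10}}

```text
t: 3.15
tool_pos: [0.5686, -0.182, 0.1799]
orientation: [3.137, -0.15, -0.005]
force: [0.2, -0.5, 0.7]
opening: 0.0265
```

```bash
cat >> h.py <<'E'
S=np.array([.573,-.1095])
def arc(ths,z=.176,r=.07):
    inc(*[(*(S+r*np.array([np.cos(t),np.sin(t)])),z,t+np.pi/2) for t in ths])
E
python3 - <<'E'
from h import *
arc([-1.664-.1*i for i in range(0,6)])
E
```

```text
t 3.15 pos [ 0.5686 -0.182   0.1799] a -0.095 tilt [-0.003 -0.001 -1.   ] q [-0.39  0.15  1.56 -0.    1.44 -0.3 ] F [ 0.2 -0.5  0.7] open 0.0265
[-0.23 -0.26  0.39] -0.002
[-0.93 -0.29  0.4 ] 0.098
[-1.63 -0.4   0.4 ] 0.198
[-2.3  -0.57  0.4 ] 0.298
[-2.96 -0.81  0.4 ] 0.398
[-3.59 -1.11  0.4 ] 0.498
```

Request:
{"method": "play_rows", "body": {"increments": [[[-0.9,-0.3,0.4,0.1],[-1.6,-0.4,0.4,0.2],[-2.3,-0.6,0.4,0.3],[-3.0,-0.8,0.4,0.4],[-3.6,-1.1,0.4,0.5]]]}}

```text
t: 3.65
tool_pos: [0.5347, -0.1679, 0.1767]
orientation: [3.0, -0.928, 0.0]
force: [5.7, -0.4, -1.7]
opening: 0.026
```

Run:
```python
from h import *
arc([-2.164-.1*i for i in range(0,6)])
```

```text
t 3.65 pos [ 0.5347 -0.1679  0.1767] a -0.6 tilt [-0.    -0.001 -1.   ] q [-0.39  0.05  1.67 -0.    1.42  0.21] F [ 5.7 -0.4 -1.7] open 0.026
[-0.09  0.02  0.07] -0.006
[-0.79 -0.01  0.07] 0.094
[-1.48 -0.11  0.07] 0.194
[-2.16 -0.28  0.07] 0.294
[-2.82 -0.51  0.07] 0.394
[-3.45 -0.81  0.07] 0.494
```

Contact force is about 6 N, as expected for a turning lever.

Request:
{"method": "play_rows", "body": {"increments": [[[-0.8,0,0,0.1],[-1.5,-0.1,0,0.2],[-2.2,-0.3,0,0.3],[-2.8,-0.5,0,0.4],[-3.5,-0.8,0,0.5]]]}}

```text
t: 4.15
tool_pos: [0.5114, -0.1419, 0.1773]
orientation: [2.674, -1.647, 0.006]
force: [5.8, -2.9, -2.6]
opening: 0.0266
```

Run:
```python
from h import *
arc([-2.664,-2.75,-2.83,-2.9,-2.96])
```

```text
t 4.15 pos [ 0.5114 -0.1419  0.1773] a -1.104 tilt [ 0.003 -0.003 -1.   ] q [-0.37 -0.03  1.75 -0.    1.42  0.74] F [ 5.8 -2.9 -2.6] open 0.0266
[-0.05  0.04  0.13] -0.011
[-0.65  0.02  0.13] 0.075
[-1.2  -0.05  0.12] 0.155
[-1.68 -0.14  0.12] 0.225
[-2.09 -0.24  0.12] 0.285
```

Request:
{"method": "play_rows", "body": {"increments": [[[-0.7,0,0.1,0.08],[-1.2,0,0.1,0.16],[-1.7,-0.1,0.1,0.22],[-2.1,-0.2,0.1,0.28],[-2.1,-0.2,0.1,0.28]]]}}

```text
t: 4.65
tool_pos: [0.5053, -0.124, 0.1773]
orientation: [2.416, -2.007, 0.015]
force: [6.5, -8.2, -2.3]
opening: 0.0264
```

Run:
```python
from h import *
arc([-2.96,-3.0,-3.04])
p,d=read_camera("top");crop("top",p,230,130,430,280,4,"pics/t3.png")
p,d=read_camera("scene");crop("scene",p,120,120,320,270,4,"pics/s3.png")
```

```text
t 4.65 pos [ 0.5053 -0.124   0.1773] a -1.386 tilt [ 0.007 -0.006 -1.   ] q [-0.34 -0.06  1.78 -0.    1.41  1.05] F [ 6.5 -8.2 -2.3] open 0.0264
[-0.2   0.08  0.13] 0.003
[-0.48  0.07  0.13] 0.043
[-0.76  0.05  0.12] 0.083
```

View pics/t3.png

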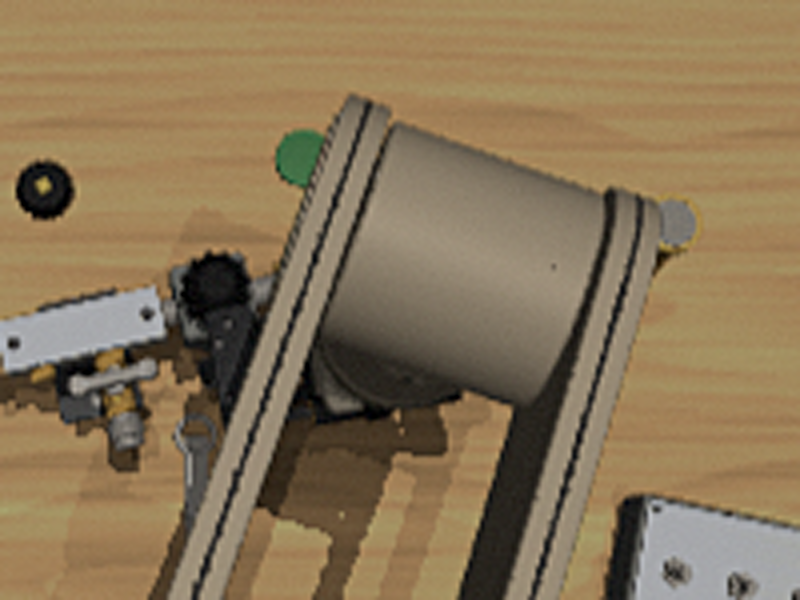

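View pics/s3.png

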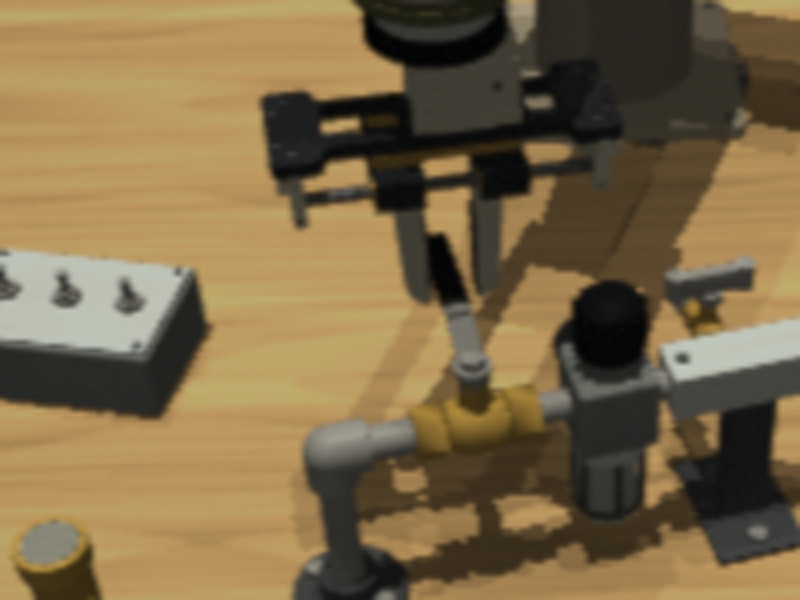

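The lever sits between the fingers and points to the robot, so it is near closed. I'll push slightly further to confirm the stop by force.

Request:
{"method": "play_rows", "body": {"increments": [[[-0.4,0.1,0.1,0.03],[-0.7,0.1,0.1,0.06],[-0.7,0.1,0.1,0.06]]]}}

```text
t: 5.05
tool_pos: [0.5056, -0.121, 0.1774]
orientation: [2.354, -2.079, 0.03]
force: [12.9, -18.7, -10.0]
opening: 0.0321
```

Run:
```python
from h import *
arc([-2.898,-3.04])
p,d=read_camera("scene");crop("scene",p,120,120,320,270,4,"pics/s4.png")
```

```text
t 5.05 pos [ 0.5056 -0.121   0.1774] a -1.447 tilt [ 0.014 -0.013 -1.   ] q [-0.33 -0.07  1.79 -0.01  1.41  1.12] F [ 12.9 -18.7 -10. ] open 0.0321
[0.52 0.12 0.14] -0.12
[-0.47  0.17  0.13] 0.022
```

View pics/s4.png

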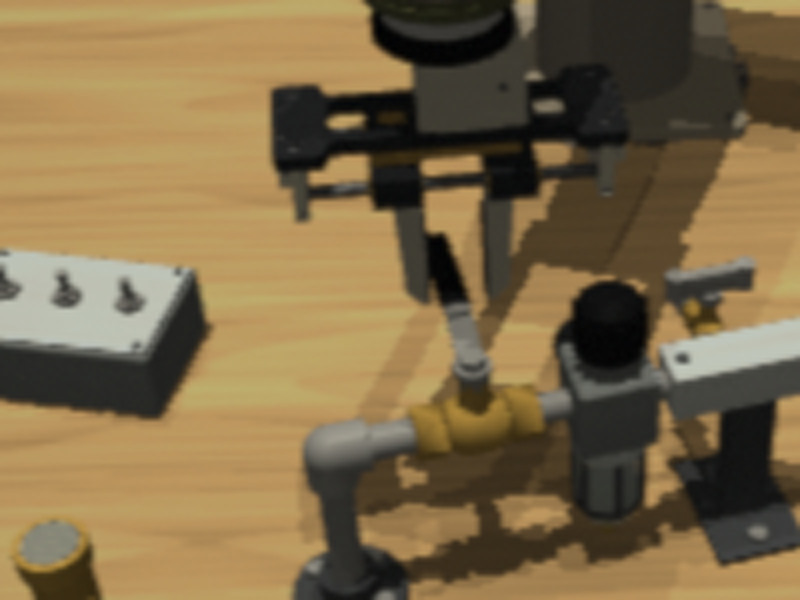

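The force rose to 23 N and the lever pixels did not change, so the lever is on its stop. Backing off, opening and lifting.

Request:
{"method": "play_rows", "body": {"increments": [[[0.3,0,0,-0.06],[0.5,0,0,-0.1],[0.5,0,0,-0.1],[0.5,0,-3,-0.1],[0.5,0,-7,-0.1]]], "jaw": 4.5}}

```text
t: 5.6
tool_pos: [0.5035, -0.1245, 0.2456]
orientation: [2.452, -1.958, 0.021]
force: [0.2, -0.8, -0.3]
opening: 0.0451
```

Run:
```python
from h import *
B=np.array([.5137,.1306,.27,-1.327])
s=read_state();A=np.r_[s['tool_pos'],-1.33]
inc(*[A+(B-A)*f for f in(.15,.3,.45,.6,.75,1)])
```

```text
t 5.6 pos [ 0.5035 -0.1245  0.2456] a -1.347 tilt [ 0.008 -0.011 -1.   ] q [-0.34 -0.11  1.7  -0.01  1.54  1.01] F [ 0.2 -0.8 -0.3] open 0.0451
[-3.69 -1.   -0.41] -0.018
[-7.39 -2.   -0.82] -0.018
[-11.08  -3.    -1.23] -0.019
[-14.77  -4.    -1.63] -0.019
[-18.46  -5.    -2.04] -0.02
[-24.62  -6.66  -2.72] -0.02
```

Request:
{"method": "play_rows", "body": {"increments": [[[-2,-0.5,-2,0],[-6.5,-1.8,-2.7,0],[-11,-3,-2.7,0],[-15.5,-4.2,-2.7,0],[-19.5,-5.3,-2.7,0]]]}}

```text
t: 6.1
tool_pos: [0.5114, 0.0799, 0.2707]
orientation: [2.452, -1.96, 0.022]
force: [1.1, -0.1, 0.0]
opening: 0.0452
```

Run:
```python
from h import *
inc((.5137,.1306,.27,-1.327))
```

```text
t 6.1 pos [0.5114 0.0799 0.2707] a -1.349 tilt [ 0.009 -0.011 -1.   ] q [ 0.06 -0.11  1.66 -0.01  1.59  1.41] F [ 1.1 -0.1  0. ] open 0.0452
[-4.9  -1.34  0.02] -0.022
```

Request:
{"method": "play_rows", "body": {"increments": [[[-3,-0.8,0,-0.02],[-4.9,-1.3,0,-0.02],[-4.9,-1.3,0,-0.02],[-4.9,-1.3,0,-0.02]]], "jaw": 3.5}}

```text
t: 6.5
tool_pos: [0.5131, 0.1307, 0.2701]
orientation: [2.471, -1.934, 0.022]
force: [0.4, -0.4, -0.1]
opening: 0.035
```

Run:
```python
from h import *
inc((.5137,.1306,.167,-1.327))
p,d=read_camera("scene");crop("scene",p,200,120,400,270,4,"pics/s5.png")
```

```text
t 6.5 pos [0.5131 0.1307 0.2701] a -1.328 tilt [ 0.009 -0.011 -1.   ] q [ 0.16 -0.08  1.63 -0.01  1.59  1.49] F [ 0.4 -0.4 -0.1] open 0.035
[-1.100e-01  1.000e-02  1.031e+01] -0.001
```

View pics/s5.png

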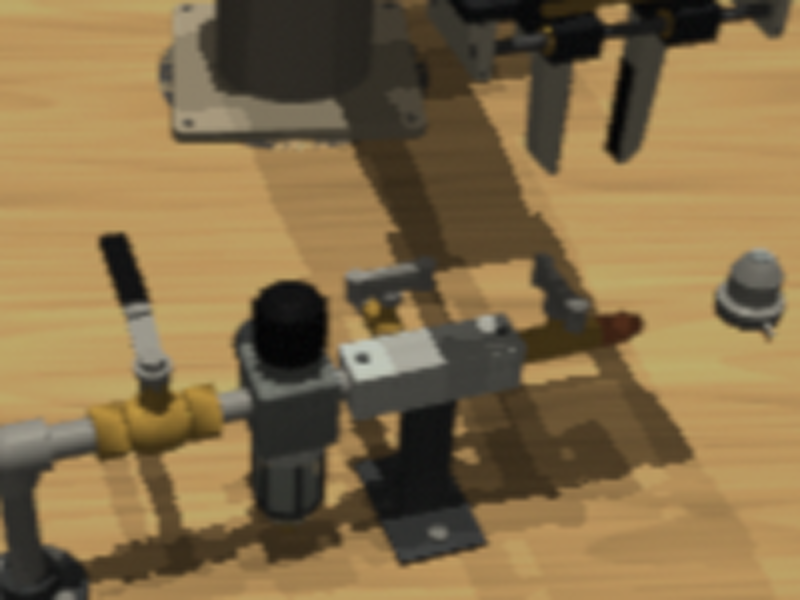

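The lever stayed closed (sleeve from (113,240) to (138,305)) and the wing at (560,290) is below the jaws. I'll check the lever angle, then descend.

Run:
```python
from h import *
h=lambda u,v,z:onz("scene",(200+u/4-.4,120+v/4-.4),z)
a,b=h(113,240,.185),h(136,305,.185);v=a-b;print(a,b,np.arctan2(v[1],v[0]), np.arctan2(*(a[:2]-[.573,-.1095])[::-1]))
```

```text
[ 0.48140715 -0.13272     0.185     ] [ 0.54177321 -0.11780762  0.185     ] -2.89940896319107 -2.893310208549473
```

Request:
{"method": "play_rows", "body": {"increments": [[[0,0,3,0],[-0.1,0,6,0],[-0.1,0,8.5,0],[-0.1,0,10.3,0],[-0.1,0,10.3,0]]]}}

```text
t: 7.05
tool_pos: [0.5119, 0.1282, 0.1639]
orientation: [2.465, -1.935, 0.016]
force: [0.1, -0.1, -0.8]
opening: 0.0351
```

Run:
```python
from h import *
inc((.5137,.1306,.167,-1.327))
p,d=read_camera("scene");crop("scene",p,200,120,400,270,4,"pics/s6.png")
```

```text
t 7.05 pos [0.5119 0.1282 0.1639] a -1.331 tilt [ 0.003 -0.013 -1.   ] q [ 0.16 -0.02  1.77 -0.01  1.39  1.49] F [ 0.1 -0.1 -0.8] open 0.0351
[-0.19 -0.23 -0.31] -0.004
```

View pics/s6.png

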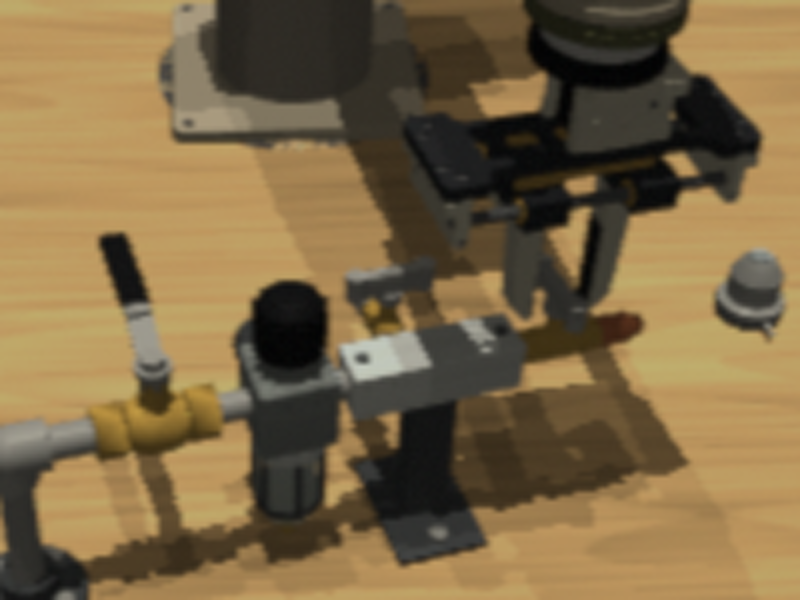

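Request:
{"method": "play_rows", "body": {"increments": [[[-0.2,-0.2,-0.3,0],[-0.2,-0.2,-0.3,0],[-0.2,-0.2,-0.3,0],[-0.2,-0.2,-0.3,0],[-0.2,-0.2,-0.3,0]]], "jaw": 0.4, "squeeze": 25}}

```text
t: 7.6
tool_pos: [0.5154, 0.1302, 0.1702]
orientation: [2.467, -1.937, 0.024]
force: [0.8, -5.0, 2.5]
opening: 0.0088
```

Run:
```python
from h import *
inc((.5137,.1306,.167,-1.327))
```

```text
t 7.6 pos [0.5154 0.1302 0.1702] a -1.331 tilt [ 0.008 -0.014 -1.   ] q [ 0.16 -0.02  1.76 -0.01  1.4   1.49] F [ 0.8 -5.   2.5] open 0.0088
[-0.09  0.16  0.32] -0.004
```

Request:
{"method": "play_rows", "body": {"increments": [[[0,0.1,0.1,-0.1],[0,0.1,0.1,-0.2],[0,0.1,0.1,-0.3],[0,0.1,0.1,-0.4],[0,0.1,0.1,-0.5]]]}}

```text
t: 8.1
tool_pos: [0.5151, 0.1306, 0.1702]
orientation: [2.87, -1.26, 0.022]
force: [0.6, 1.1, 2.6]
opening: 0.0091
```

Run:
```python
from h import *
inc((.5137,.1306,.170,.244));print(read_state()['wrist_torque'])
```

```text
t 8.1 pos [0.5151 0.1306 0.1702] a -0.827 tilt [ 0.01  -0.012 -1.   ] q [ 0.16 -0.03  1.76 -0.01  1.4   0.99] F [0.6 1.1 2.6] open 0.0091
[-0.1   0.1   0.02] -1.071
[ 0.39966141  0.20502205 -0.1402578 ]
```

Smooth: forces are small and the opening is steady at 9 mm.

Request:
{"method": "play_rows", "body": {"increments": [[[0,0,0,-0.1],[0,0,0,-0.2],[0,0,0,-0.3],[0,0,0,-0.4],[0,0,0,-0.5]]]}}

```text
t: 8.6
tool_pos: [0.5145, 0.131, 0.1702]
orientation: [3.091, -0.503, 0.017]
force: [-2.4, 1.7, -0.0]
opening: 0.0085
```

Request:
{"method": "play_rows", "body": {"increments": [[[0,0,0,-0.12],[0,0,0,-0.24],[0,0,0,-0.36],[0,0,0,-0.48],[0,0,0,-0.54]]]}}

```text
t: 9.1
tool_pos: [0.5137, 0.1312, 0.1702]
orientation: [3.11, 0.346, 0.01]
force: [-4.5, -0.1, 1.8]
opening: 0.0088
```

Run:
```python
from h import *
inc((.5137,.1306,.170,.244));print(read_state()['wrist_torque'])
```

```text
t 9.1 pos [0.5137 0.1312 0.1702] a 0.222 tilt [ 0.007 -0.011 -1.   ] q [ 0.16 -0.03  1.76 -0.01  1.4  -0.06] F [-4.5 -0.1  1.8] open 0.0088
[-0.02  0.05  0.02] -0.022
[ 0.04509126  0.84133197 -0.16556203]
```

Now a little further, to feel the stop.

Request:
{"method": "play_rows", "body": {"increments": [[[0,0,0,-0.03],[0,0,0,-0.07],[0,0,0,-0.07]]]}}

```text
t: 9.4
tool_pos: [0.5136, 0.1312, 0.1702]
orientation: [3.096, 0.456, 0.008]
force: [-0.7, -1.4, -0.2]
opening: 0.0088
```

Run:
```python
from h import *
inc((.5137,.1306,.170,.244));print(read_state()['wrist_torque'])
```

```text
t 9.4 pos [0.5136 0.1312 0.1702] a 0.292 tilt [ 0.007 -0.011 -1.   ] q [ 0.16 -0.03  1.76 -0.01  1.4  -0.13] F [-0.7 -1.4 -0.2] open 0.0088
[-0.01  0.06  0.02] 0.048
[-0.02689941  0.1882248  -0.40254765]
```

The z torque rose from 0.17 to 0.40 N m, so it is against the stop. Releasing and lifting.

Request:
{"method": "play_rows", "body": {"increments": [[[0,0,0,0.04],[0,0,0,0.04],[0,0,0,0.04],[0,0,0,0.04]]], "jaw": 3.5}}

```text
t: 9.8
tool_pos: [0.5137, 0.1313, 0.1704]
orientation: [3.104, 0.394, 0.009]
force: [0.6, 0.1, -0.2]
opening: 0.0339
```

Request:
{"method": "play_rows", "body": {"increments": [[[0,0,-3,0],[0,0,-7,0],[0,0,-11,0],[0,0,-13,0],[0,0,-13,0]]]}}

```text
t: 10.3
tool_pos: [0.5145, 0.1331, 0.3048]
orientation: [3.105, 0.395, 0.02]
force: [-0.6, -0.4, 0.4]
opening: 0.0351
```

Run:
```python
from h import *
inc((.5137,.1306,.170,.244))
p,d=read_camera("scene");cv2.imwrite("pics/s7f.png",p);crop("scene",p,200,120,400,270,4,"pics/s7.png")
p,d=read_camera("top");cv2.imwrite("pics/t7f.png",p)
```

```text
t 10.3 pos [0.5145 0.1331 0.3048] a 0.253 tilt [ 0.014 -0.01  -1.   ] q [ 0.17 -0.09  1.57 -0.01  1.64 -0.09] F [-0.6 -0.4  0.4] open 0.0351
[-0.29  0.04 13.48] 0.009
```

View pics/s7.png

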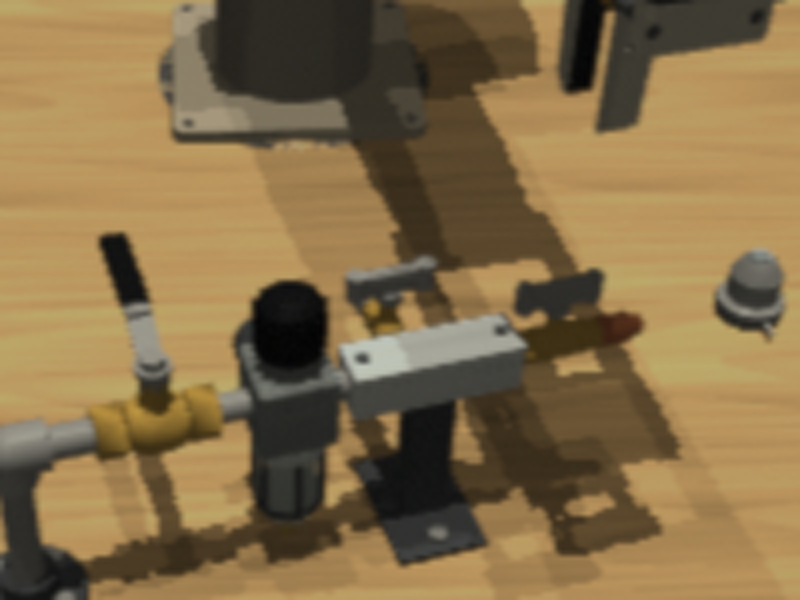

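View pics/t7f.png

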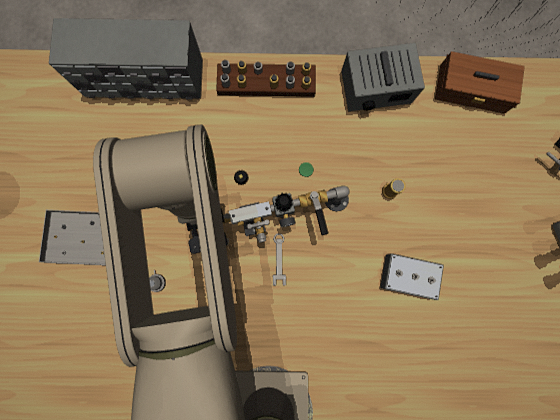

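The lever is across the run and the bleed wing (518,287)–(602,272) is in line with it. The outlet wing and all the loose parts are where they were. One numeric check of the angles before handing in.

Run:
```python
from h import *
h=lambda u,v,z:onz("scene",(200+u/4-.4,120+v/4-.4),z)
for n,p,q in(("bleed",(521,288),(598,272)),("outlet",(350,275),(432,260))):
    a,b=h(*p,.173),h(*q,.173);v=b-a;print(n,a,b,"angle from run",np.arctan2(v[1],v[0])-np.pi/2-.244,np.hypot(*v[:2]))
h=lambda u,v,z:onz("scene",(200+u/4-.4,120+v/4-.4),z)
a=h(113,240,.185);print("lever",np.arctan2(*(a[:2]-[.573,-.1095])[::-1])+2.898)
A=cv2.imread("pics/scene0.png");B=cv2.imread("pics/s7f.png")
d=(cv2.absdiff(A,B).max(2)>40)
for n,(x,y) in dict(illum=(137,268),filt=(244,297),knob=(326,281),cond=(388,191),obj=(432,260)).items():print(n,d[y-14:y+14,x-14:x+14].sum())
```

```text
bleed [0.52075424 0.10688237 0.173     ] [0.50764057 0.15535882 0.173     ] angle from run 0.020193107648100117 0.050218871981941804
outlet [0.50487448 0.00714735 0.173     ] [0.49252394 0.05753215 0.173     ] angle from run -0.0036155336029277674 0.05187642995661718
lever 0.004689791450527281
illum 0
filt 0
knob 0
cond 0
obj 0
```

```bash
python3 -c "
from plant import *
print(close_job())"
```

```text
the job is handed in; nothing more can be done
None
```

The air unit is made safe: I closed the supply valve first, then opened the bleed valve, and handed the job in at about 10.4 s on the robot's clock. `close_job()` gives no verdict, so the results below are my own camera and force checks.

- **Supply valve:** I moved the lever round with the jaws straddling it until the force rose from about 6 N to 23 N without the lever moving. In the last picture it measured about 0.005 rad from the closed position.
- **Bleed valve:** I gripped the wing and turned it anticlockwise until the wrist torque rose, which I took as the stop. In the last picture it lay about 0.02 rad from the run, well inside the 0.15 rad limit.
- **Outlet valve:** its wing was still closed, about 0.004 rad off in the last picture.
- **Loose parts:** the five other loose parts showed no pixel change from the first picture. I checked the spanner only by eye in the top view, where it was at the same place.
- **Gripper:** it was open, clear above the unit and touching nothing at hand-in.

No check failed or disagreed. An early single-view reading of the supply stem was 2 cm off because I assumed the wrong height; combining both views corrected it before the arm moved.

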